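# Sort out the kitchen tins by weight and hold up the fullest

### The job

The three identical closed tins on the kitchen worktop differ only in weight: feel which is which, stand the lightest upright on the narrow raised wooden ledge so that it can be refilled, and leave the middle one standing on the worktop. Then lift the heaviest and finish while still holding it in the gripper, upright and still, with its underside at least 15 cm above the worktop and touching nothing else. Knock no tin over and leave all the other things where they are.

Things in the scene. Friction and masses are not known exactly. Their poses are not given: they have to be found in the camera images.
- tin_a: one of three look-alike closed square steel tins, blank paper label round the middle: 58 x 58 mm, lid 60 x 60 x 10 mm (fast), 110 mm tall; may be gripped firmly. Origin: centre of underside; z up, x and y square to its sides. Starts upright on the worktop. With contents the three weigh about 0.14, 0.32 and 0.56 kg (to 15 percent); neither name, look nor place tells which is which. The load sits low and does not shift.
- tin_b: one of three look-alike closed square steel tins, blank paper label round the middle: 58 x 58 mm, lid 60 x 60 x 10 mm (fast), 110 mm tall; may be gripped firmly. Origin: centre of underside; z up, x and y square to its sides. Starts upright on the worktop. With contents the three weigh about 0.14, 0.32 and 0.56 kg (to 15 percent); neither name, look nor place tells which is which. The load sits low and does not shift.
- tin_c: one of three look-alike closed square steel tins, blank paper label round the middle: 58 x 58 mm, lid 60 x 60 x 10 mm (fast), 110 mm tall; may be gripped firmly. Origin: centre of underside; z up, x and y square to its sides. Starts upright on the worktop. With contents the three weigh about 0.14, 0.32 and 0.56 kg (to 15 percent); neither name, look nor place tells which is which. The load sits low and does not shift.
- ledge: fixed wooden ledge: a narrow level board 40 mm deep (its x), 280 mm long (its y), top face 70 mm above the worktop, on two end feet 70 mm deep in x. Origin: under its middle, at worktop height. Its place and yaw differ each time. A centred tin overhangs the board 9 mm front and back.
- ledge_free (a point): point on the top face of the ledge, on the board's centre line, 45 mm from its middle towards its -y end: the free stretch where a tin can stand clear of the mill; same axes as the ledge
- table: the grey worktop, fixed; origin at height 0 on its top face, near its middle
- mill: small turned wooden pepper mill, 36 mm across, 70 mm tall, standing on the ledge near its +y end (about 0.11 m along the ledge's own y from its middle). Origin: centre of its underside; leave it alone.
- pot: tiny white ceramic pinch bowl, about 48 mm across, 42 mm tall, on the worktop among the tins. Origin: centre of its underside; leave it alone.
- mug: blue mug, 76 mm across, 90 mm tall, handle on its own +y side. Origin: centre of its underside; leave it alone.
- bowl: white bowl, 120 mm across, 45 mm tall. Origin: centre of its underside; leave it alone.
- jar: amber glass jar with metal lid, 52 mm across, 85 mm tall. Origin: centre of its underside; leave it alone.
- pan: dark frying pan, 230 mm across, 45 mm deep, on the black hob at the left; its handle runs 290 mm from its centre along its own x, up to 70 mm above its base. Origin: centre of its underside; leave it alone.
- turner: metal kitchen turner lying flat on the hob, handle to its own -x, well to the left of the tins; leave it alone.
Mind the look-alikes: they are no part of the job. What is shaped like the tin_c but pink is not meant. What is shaped like the tin_b but red is not meant.

How it is judged (in metres and radians):
On the way:
1. the lightest tin stands upright on the ledge, let go (((contact force between tin_a and ledge between 0.8 and 2.2 N and contact force between tin_a and table below 0.05 N and z of tin_a in the frame of ledge above 0.06 m and contact force between tin_a and the fingers below 0.05 N and angle between tin_a's own z axis and vertical below 0.12 rad and linear speed of tin_a below 0.03 m/s) or (contact force between tin_b and ledge between 0.8 and 2.2 N and contact force between tin_b and table below 0.05 N and z of tin_b in the frame of ledge above 0.06 m and contact force between tin_b and the fingers below 0.05 N and angle between tin_b's own z axis and vertical below 0.12 rad and linear speed of tin_b below 0.03 m/s) or (contact force between tin_c and ledge between 0.8 and 2.2 N and contact force between tin_c and table below 0.05 N and z of tin_c in the frame of ledge above 0.06 m and contact force between tin_c and the fingers below 0.05 N and angle between tin_c's own z axis and vertical below 0.12 rad and linear speed of tin_c below 0.03 m/s))), for 0.2 s.
At the end, for the whole second after the job is handed in: Lightest tin stands on the ledge and middle one on the worktop (upright to 0.12 rad, at rest, released; told apart by the force they rest with); heaviest held in the fingers, underside 0.14 m or more up, tilt under 0.35 rad, below 0.05 m/s, touching neither worktop, ledge nor tins (((contact force between tin_a and ledge between 0.8 and 2.2 N and contact force between tin_a and table below 0.05 N and z of tin_a in the frame of ledge above 0.06 m and contact force between tin_a and the fingers below 0.05 N and angle between tin_a's own z axis and vertical below 0.12 rad and linear speed of tin_a below 0.03 m/s) or (contact force between tin_b and ledge between 0.8 and 2.2 N and contact force between tin_b and table below 0.05 N and z of tin_b in the frame of ledge above 0.06 m and contact force between tin_b and the fingers below 0.05 N and angle between tin_b's own z axis and vertical below 0.12 rad and linear speed of tin_b below 0.03 m/s) or (contact force between tin_c and ledge between 0.8 and 2.2 N and contact force between tin_c and table below 0.05 N and z of tin_c in the frame of ledge above 0.06 m and contact force between tin_c and the fingers below 0.05 N and angle between tin_c's own z axis and vertical below 0.12 rad and linear speed of tin_c below 0.03 m/s)) and ((contact force between tin_a and table between 2.2 and 4.2 N and contact force between tin_a and the arm below 0.05 N and contact force between tin_a and the fingers below 0.05 N and height (world z) of tin_a below 0.01 m and angle between tin_a's own z axis and vertical below 0.12 rad and linear speed of tin_a below 0.03 m/s) or (contact force between tin_b and table between 2.2 and 4.2 N and contact force between tin_b and the arm below 0.05 N and contact force between tin_b and the fingers below 0.05 N and height (world z) of tin_b below 0.01 m and angle between tin_b's own z axis and vertical below 0.12 rad and linear speed of tin_b below 0.03 m/s) or (contact force between tin_c and table between 2.2 and 4.2 N and contact force between tin_c and the arm below 0.05 N and contact force between tin_c and the fingers below 0.05 N and height (world z) of tin_c below 0.01 m and angle between tin_c's own z axis and vertical below 0.12 rad and linear speed of tin_c below 0.03 m/s)) and ((height (world z) of tin_a above 0.14 m and contact force between tin_a and the fingers above 3 N and angle between tin_a's own z axis and vertical below 0.35 rad and linear speed of tin_a below 0.05 m/s and contact force between tin_a and ledge below 0.05 N and contact force between tin_a and table below 0.05 N and contact force between tin_a and tin_b below 0.05 N and contact force between tin_a and tin_c below 0.05 N) or (height (world z) of tin_b above 0.14 m and contact force between tin_b and the fingers above 3 N and angle between tin_b's own z axis and vertical below 0.35 rad and linear speed of tin_b below 0.05 m/s and contact force between tin_b and ledge below 0.05 N and contact force between tin_b and table below 0.05 N and contact force between tin_b and tin_a below 0.05 N and contact force between tin_b and tin_c below 0.05 N) or (height (world z) of tin_c above 0.14 m and contact force between tin_c and the fingers above 3 N and angle between tin_c's own z axis and vertical below 0.35 rad and linear speed of tin_c below 0.05 m/s and contact force between tin_c and ledge below 0.05 N and contact force between tin_c and table below 0.05 N and contact force between tin_c and tin_a below 0.05 N and contact force between tin_c and tin_b below 0.05 N))); the arm keeps its last pose, push and grip.
It fails at once if another thing was pushed more than 4 cm from its place (distance of any of mill, pot, mug, bowl, jar, pan, turner from where it was at the start of the episode above 0.04 m).
It fails at once if a tin was knocked over (angle between any of tin_a, tin_b, tin_c's own z axis and vertical above 0.95 rad).
It also fails if it takes over 72 s, if anything falls off the work surface, if the arm or the gripper's body presses on something with over 40 N, if the wrist force passes 120 N, or if a joint passes its speed limit or range.

### The arm

A 6-joint arm with a two-finger parallel gripper is mounted at the origin on the work surface. World frame = base frame: x ahead of the robot, y to its left, z up, the work surface at z = 0. Lengths are in mm, angles in rad, forces in N, time in s.
With the tool pointing down it reaches from about 325 to 900 mm from the base axis. Payload 6.1 kg.
Tool frame: the origin (TCP) lies at the very end of the fingers, on their centre line; the grasp point (between the pads) lies 19 mm behind it (bot.pinch_z is the distance from the TCP to the grasp point, in mm); z points along the fingers, y is the line along which they close (so a half turn about z gives the same grasp; the last joint's range is limited). The gripper opens to 85 mm and grips with 20 to 120 N. Pads are 22 mm wide; open, the fingers measure 114 mm over their backs; the gripper's body (76 mm by 85 mm) begins 54 mm behind the grasp point. The pads swing forward as they close: fully open they stand 13 mm farther back than shut.
Start: joints at [1.103, 0.22, 1.526, -0, 1.395, -0.126], TCP at [209.488, 588.838, 194.1] pointing down, gripper open.
Joint ranges: [-2.98, 2.98], [-0.91, 2.08], [0.09, 2.57], [-1.24, 4.39], [0.2, 2.65], [-2.68, 2.68]. Speed limits (rad/s): [2.57, 2.57, 3.01, 3.14, 3.14, 3.14].

### API

Orientations are given as a 3x3 rotation matrix whose columns are the frame's x, y, z axes.
In Python, from workcell import telemetry, eyes, ticket, bot gives the robot as it stands. The module is installed in compiled form; this text tells all that it offers.
- The arm moves only by the tool arm_command, never from a script. Its argument "plan" is a list of rows, each a list of 3 entries, a list of its own where there are three numbers: the closure, from -1 (fully open) to 1 (shut), then the shift along the world's x, y, z in m, then the turn about the world's z in degrees. A call has exactly 5 rows; each row is the pose to reach, as a shift and turn from the pose commanded when the call began; what a row does not reach only later rows make up. A row lasts 1/8 s, in which the tool goes at most 62.5 mm and 10.7 degrees, less where a joint would pass 70% of its speed; a pose out of reach is approached as far as the arm can. A call with a gripper value outside its range is refused whole. The fingers move at their own pace and stop on an object; the grip force is fixed at half the most. Time passes only in rows, so rows that repeat a pose let the fingers close, or fill a call up. It gives the time, the measured TCP pose, the force, the opening and the grip force at its end, in the units of the state.
- telemetry.get_obs(): the state, without advancing time (a new reading comes with each control period).
- eyes.camera(name): name is "scene" or "top" or "wrist"; returns a dict with "color" (480x640x3 uint8, blue, green, red), "fx", "fy", "cx", "cy" (pixels), "rvec" (rotation vector, rad) and "tvec" (3), from world to camera coordinates, as OpenCV has them. Camera axes: x right, y down, z forward; pixel columns grow to the right and rows downward; lengths in mm; the calibration is good to about 2 mm. A picture is of the moment at which its call begins. There is no depth.
- ticket.job_done(): hands the job in; it is judged then, once.
The state is a dict: "time": time; "joint_positions": joint angles; "qd": joint speeds; "tau": joint torques, N m; "ee_pos": TCP position; "ee_rot": TCP orientation; "ft_force": force on the tool from outside, world axes, zero at the start; "ft_torque": the same for the moment, N m; "grip_width": finger opening in mm; "grasp_force": force on a finger pad.
Only numpy, scipy, OpenCV 4.12 (cv2) and the standard library are available. Lean on these libraries where they do the work, as an engineer would, in place of code of your own. Each camera call takes 0.05 s, during which the arm holds its last target. There are 200 camera calls.

## Working session

There is one attempt and no reset: what is moved stays moved. The work goes in short steps, Python scripts to look and compute and a tool call to move; the robot and the scene stay as the last step left them, time stands still between calls to the robot, and variables do not carry over. Pictures are saved under pics/ and viewed, at most 10 in all, crops included, and the job is handed in when it is done.

Besides the shell and the picture viewer there is one more tool, called after ">>>" by a JSON object that holds its "fn" and its "kwargs". arm_command: Moves the arm, as the interface text tells. Its arguments: {"type":"object","properties":{"plan":{"type":"array"}},"required":["plan"]}

```bash
mkdir -p pics; python3 - <<'E'
from workcell import telemetry, eyes, bot
import cv2, numpy as np
for n in ("scene","top"):
    c=eyes.camera(n); cv2.imwrite(f"pics/{n}0.png",c["color"])
    np.savez(f"{n}0.npz",**c)
    R=cv2.Rodrigues(np.array(c["rvec"]))[0]; print(n,c["fx"],c["cx"],c["cy"],(-R.T@np.array(c["tvec"]).ravel()).round())
o=telemetry.get_obs(); print(o["time"],o["ft_force"],np.array(o["ee_rot"]).round(3),o["grip_width"])
E
```

```text
scene 444.22628445806356 315.7321357573589 236.3575633834893 [1078.  418.  855.]
top 557.0833152151804 315.8866802804241 232.8410752253598 [ 444.   59. 1678.]
0.1 [ 0.06705322 -0.16040578  0.12514043] [[-0.942  0.335 -0.001]
 [ 0.335  0.942 -0.002]
 [ 0.    -0.002 -1.   ]] 85.37397306407746
```

View pics/scene0.png

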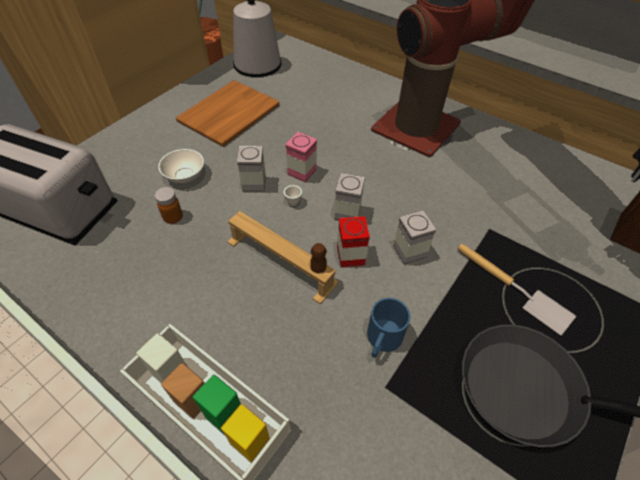

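View pics/top0.png

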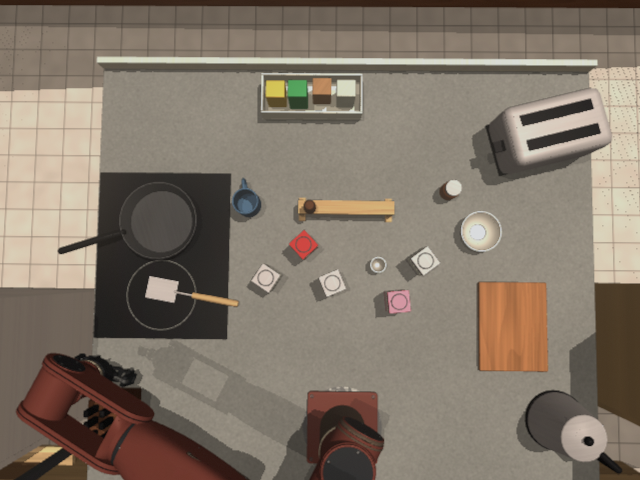

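The scene view shows three grey tins, with red and pink decoys, the ledge with the mill, the pot, mug, jar and bowl. In the top view the tins are at about (266,278), (332,283) and (425,261), and the ledge runs from (299,207) to (394,209) with the mill at its left (+y) end. The pot is at (377,265), the red decoy at (304,245) and the pink one at (399,301).

```bash
cat > h.py <<'E'
import numpy as np, cv2
def ray(c,uv,z):
    R=cv2.Rodrigues(np.array(c["rvec"],float))[0]; t=np.array(c["tvec"],float).ravel()
    C=-R.T@t; uv=np.atleast_2d(uv).astype(float)
    d=np.c_[(uv[:,0]-c["cx"])/c["fx"],(uv[:,1]-c["cy"])/c["fy"],np.ones(len(uv))]@R
    return (C+d*((z-C[2])/d[:,2])[:,None])[:,:2]
E
python3 - <<'E'
from h import *
c=np.load("top0.npz"); im=c["color"]; hsv=cv2.cvtColor(im,cv2.COLOR_BGR2HSV)
def rect(m,c,z,ctr,name):
    cs,_=cv2.findContours(m,0,1); 
    k=min(cs,key=lambda k:np.hypot(*(np.array(cv2.minAreaRect(k)[0])-ctr)) if cv2.contourArea(k)>60 else 1e9)
    b=ray(c,cv2.boxPoints(cv2.minAreaRect(k)),z); e=b[1]-b[0]; f=b[2]-b[1]
    print(name,"c",b.mean(0).round(1),"sides",np.linalg.norm(e).round(1),np.linalg.norm(f).round(1),"yaw(e)",np.degrees(np.arctan2(e[1],e[0])).round(1))
for n,p in dict(L=(266,278),M=(332,283),R=(425,261)).items():
    r=im[p[1]-16:p[1]+17,p[0]-16:p[0]+17].mean(2); print(n,np.percentile(r,[10,30,50,70,90]))
    for th in (150,170,185):
        m=((hsv[...,2]>th)&(hsv[...,1]<60)).astype(np.uint8); m=cv2.morphologyEx(m,cv2.MORPH_CLOSE,np.ones((3,3)))
        rect(m,c,110,p,n+str(th))
m=((hsv[...,0]>8)&(hsv[...,0]<28)&(hsv[...,1]>90)&(hsv[...,2]>90)).astype(np.uint8)
mo=cv2.morphologyEx(m,cv2.MORPH_CLOSE,np.ones((3,3)))
rect(mo,c,70,(346,208),"ledge")
v=cv2.resize(im[190:320,230:450],None,fx=3.6,fy=3.6,interpolation=cv2.INTER_CUBIC); cv2.imwrite("pics/crop.png",v)
for n,p,z in (("red",(304,245),110),("pink",(399,301),110),("pot",(377,265),42),("mill",(310,206),140),("mug",(246,203),90)): print(n,ray(c,p,z).round())
E
```

```text
L [ 88.         123.66666667 135.66666667 169.73333333 198.        ]
L150 c [435.2 221.9] sides 59.0 60.2 yaw(e) -32.9
L170 c [435.3 221.4] sides 58.2 57.9 yaw(e) -32.9
L185 c [435.3 221.4] sides 56.6 56.3 yaw(e) -32.9
M [ 90.         134.33333333 139.         177.         203.        ]
M150 c [426.9  35.6] sides 60.7 69.0 yaw(e) -66.8
M170 c [423.2  34.7] sides 58.9 58.8 yaw(e) -66.8
M185 c [423.   34.5] sides 56.6 57.1 yaw(e) -66.8
R [ 89.93333333 135.33333333 139.66666667 179.2        208.        ]
R150 c [ 489.6 -226.4] sides 61.9 63.4 yaw(e) -54.9
R170 c [ 487.6 -226.6] sides 58.1 58.4 yaw(e) -52.7
R185 c [ 487.8 -226.4] sides 57.0 56.8 yaw(e) -52.7
ledge c [634.   -3.5] sides 64.5 276.3 yaw(e) 0.1
red [[528. 114.]]
pink [[ 374. -153.]]
pot [[475. -98.]]
mill [[635.  98.]]
mug [[648. 283.]]
```

View pics/crop.png

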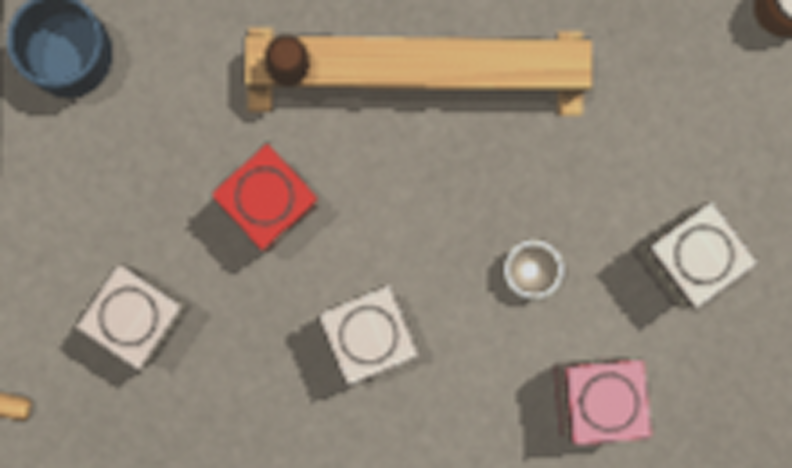

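The enlarged crop confirms the tin lids: crop pixels (128,317), (370,335) and (703,255). The board edges run from (246,36)–(592,40) to (245,85)–(590,90), so the ledge lies almost along world y with the mill at +y. I'll move to the first tin now.

>>> {"fn": "arm_command", "kwargs": {"plan": [[-1,[0.031,-0.051,0],-3],[-1,[0.062,-0.102,0],-6],[-1,[0.093,-0.153,0],-10],[-1,[0.124,-0.204,0],-13],[-1,[0.155,-0.255,0],-13]]}}

```text
time: 0.72
ee_pos: [364.9, 332.0, 193.8]
ee_rot: [[-0.842, 0.539, -0.0], [0.539, 0.842, -0.0], [0.0, -0.0, -1.0]]
ft_force: [0.8, 0.0, 0.6]
grip_width: 85.5
grasp_force: 0.0
```

```bash
python3 - <<'E'
from h import *
c=np.load("top0.npz"); im=c["color"]; hsv=cv2.cvtColor(im,cv2.COLOR_BGR2HSV)
m=((hsv[...,0]>8)&(hsv[...,0]<28)&(hsv[...,1]>90)&(hsv[...,2]>90))
for a in (322,335,350,365,378):
    r=np.where(m[195:222,a])[0]+195; print(a,r.min(),r.max(),im[r.min()-2:r.max()+3,a,2],ray(c,[[a,r.min()-.5],[a,r.max()+.5]],70).round(1).tolist())
r=np.where(m[207])[0]; r=r[(r>280)&(r<410)]; print(r.min(),r.max(),ray(c,[[r.min()-.5,207],[r.max()+.5,208]],70).round(1).tolist())
E
```

```text
322 200 213 [144 137 189 211 210 210 209 209 210 210 211 211 211 203 205 148  87  82] [[662.6, 64.7], [621.7, 64.3]]
335 201 213 [145 190 210 211 211 211 208 210 210 211 211 212 209 203 159 100  81] [[660.0, 26.9], [622.0, 26.6]]
350 201 214 [144 171 202 211 211 212 211 211 211 211 211 211 208 205 194 132  81  81] [[660.4, -16.6], [619.5, -16.9]]
365 201 214 [146 153 195 211 211 211 212 211 212 212 211 209 207 210 209 141  81  81] [[660.8, -60.2], [619.9, -60.3]]
378 201 214 [143 129 187 212 211 212 212 212 212 212 210 204 208 212 212 143  79  81] [[661.1, -97.8], [620.3, -97.9]]
298 393 [[640.0, 135.7], [639.6, -142.8]]
```

>>> {"fn": "arm_command", "kwargs": {"plan": [[-1,[0.035,-0.05,0],0],[-1,[0.06,-0.09,0],0],[-1,[0.07,-0.111,0],0],[-1,[0.07,-0.111,0],0],[-1,[0.07,-0.111,-0.04],0]]}}

```text
time: 1.35
ee_pos: [437.0, 224.2, 156.8]
ee_rot: [[-0.842, 0.539, 0.007], [0.539, 0.842, 0.003], [-0.004, 0.006, -1.0]]
ft_force: [0.3, -0.0, -0.3]
grip_width: 85.4
grasp_force: 0.0
```

>>> {"fn": "arm_command", "kwargs": {"plan": [[-1,[0,0,-0.05],0],[-1,[0,0,-0.09],0],[-1,[0,0,-0.1],0],[1,[0,0,-0.1],0],[1,[0,0,-0.1],0]]}}

```text
time: 1.98
ee_pos: [436.0, 223.5, 56.4]
ee_rot: [[-0.843, 0.538, 0.003], [0.538, 0.843, 0.001], [-0.002, 0.002, -1.0]]
ft_force: [0.6, -0.1, -4.9]
grip_width: 58.1
grasp_force: 65.2
```

>>> {"fn": "arm_command", "kwargs": {"plan": [[1,[0,0,0],0],[1,[0,0,0],0],[1,[0,0,0],0],[1,[0,0,0],0],[1,[0,0,0.005],0]]}}

```text
time: 2.6
ee_pos: [434.1, 222.8, 59.1]
ee_rot: [[-0.843, 0.539, -0.001], [0.539, 0.843, 0.0], [0.001, -0.0, -1.0]]
ft_force: [-0.7, 0.5, -5.9]
grip_width: 58.3
grasp_force: 65.5
```

Gripped. I'll lift and weigh it.

>>> {"fn": "arm_command", "kwargs": {"plan": [[1,[0,0,0.01],0],[1,[0,0,0.02],0],[1,[0,0,0.03],0],[1,[0,0,0.03],0],[1,[0,0,0.03],0]]}}

```text
time: 3.22
ee_pos: [434.3, 222.8, 88.9]
ee_rot: [[-0.843, 0.539, -0.0], [0.539, 0.843, -0.0], [0.0, -0.0, -1.0]]
ft_force: [0.3, 0.8, -6.8]
grip_width: 58.4
grasp_force: 65.6
```

>>> {"fn": "arm_command", "kwargs": {"plan": [[1,[0,0,0],0],[1,[0,0,0],0],[1,[0,0,0],0],[1,[0,0,0],0],[1,[0,0,0],0]]}}

```text
time: 3.85
ee_pos: [434.5, 222.8, 89.1]
ee_rot: [[-0.843, 0.539, 0.0], [0.539, 0.843, 0.0], [-0.0, 0.0, -1.0]]
ft_force: [0.8, -0.3, -5.9]
grip_width: 58.5
grasp_force: 65.6
```

Weight is about 6 N, so the left tin is the heaviest. I'll put it back and go to the middle one.

>>> {"fn": "arm_command", "kwargs": {"plan": [[1,[0,0,-0.015],0],[1,[0,0,-0.028],0],[1,[0,0,-0.033],0],[1,[0,0,-0.0345],0],[1,[0,0,-0.0345],0]]}}

```text
time: 4.47
ee_pos: [433.9, 222.2, 56.4]
ee_rot: [[-0.843, 0.538, -0.002], [0.538, 0.843, -0.002], [0.001, -0.003, -1.0]]
ft_force: [-10.3, -5.8, 18.4]
grip_width: 58.2
grasp_force: 68.4
```

>>> {"fn": "arm_command", "kwargs": {"plan": [[-1,[0,0,0],0],[-1,[0,0,0],0],[-1,[0,0,0],0],[-1,[0,0,0.01],0],[-1,[0,0,0.06],0]]}}

```text
time: 5.1
ee_pos: [431.7, 221.9, 112.5]
ee_rot: [[-0.843, 0.539, -0.007], [0.539, 0.843, -0.002], [0.005, -0.006, -1.0]]
ft_force: [1.7, 0.2, 0.6]
grip_width: 85.5
grasp_force: 0.0
```

>>> {"fn": "arm_command", "kwargs": {"plan": [[-1,[0,-0.01,0.05],-4],[-1,[-0.003,-0.06,0.06],-14],[-1,[-0.006,-0.12,0.06],-24],[-1,[-0.009,-0.17,0.06],-34],[-1,[-0.009,-0.187,0.06],-34]]}}

```text
time: 5.72
ee_pos: [425.5, 33.5, 175.5]
ee_rot: [[-0.393, 0.92, 0.001], [0.92, 0.393, -0.001], [-0.001, 0.001, -1.0]]
ft_force: [-0.6, 0.9, 0.7]
grip_width: 85.6
grasp_force: 0.0
```

```bash
python3 - <<'E'
from workcell import telemetry, eyes
import cv2, numpy as np
from h import *
c=eyes.camera("wrist"); np.savez("w1.npz",**c); cv2.imwrite("pics/w1.png",c["color"])
print(np.array(telemetry.get_obs()["ee_pos"]).round(1))
R=cv2.Rodrigues(np.array(c["rvec"]))[0]; print((-R.T@np.array(c["tvec"]).ravel()).round())
E
```

```text
[425.7  32.7 175.5]
[393. 109. 356.]
```

View pics/w1.png

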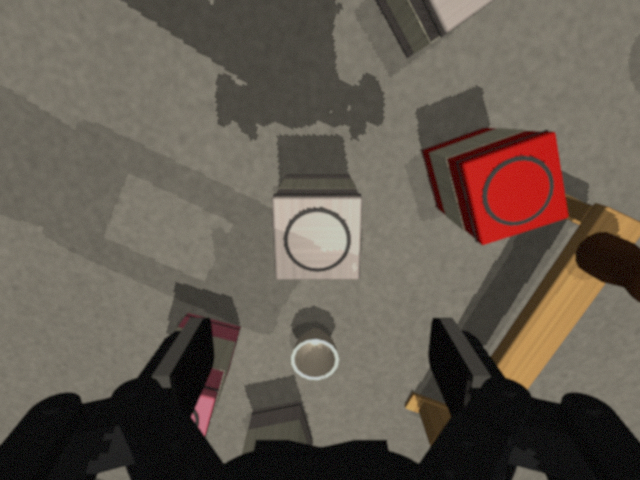

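The wrist view shows the middle tin square to the jaw at pixel (317,240), close to the mid-line between the fingers (x≈322). The alignment is fine, so I'll descend and grip.

>>> {"fn": "arm_command", "kwargs": {"plan": [[-1,[-0.002,0.002,-0.03],0],[-1,[-0.002,0.002,-0.085],0],[-1,[-0.002,0.002,-0.12],0],[-1,[-0.002,0.002,-0.12],0],[1,[-0.002,0.002,-0.12],0]]}}

```text
time: 6.4
ee_pos: [424.8, 38.0, 56.3]
ee_rot: [[-0.398, 0.917, 0.002], [0.917, 0.398, -0.0], [-0.001, 0.002, -1.0]]
ft_force: [0.2, -0.8, -0.1]
grip_width: 70.0
grasp_force: 0.0
```

>>> {"fn": "arm_command", "kwargs": {"plan": [[1,[0,0,0],0],[1,[0,0,0],0],[1,[0,0,0],0],[1,[0,0,0.01],0],[1,[0,0,0.02],0]]}}

```text
time: 7.02
ee_pos: [424.0, 37.8, 75.9]
ee_rot: [[-0.397, 0.918, 0.001], [0.918, 0.397, -0.0], [-0.001, 0.001, -1.0]]
ft_force: [-0.6, 0.4, -2.2]
grip_width: 58.5
grasp_force: 65.7
```

>>> {"fn": "arm_command", "kwargs": {"plan": [[1,[0,0,0.01],0],[1,[0,0,0.01],0],[1,[0,0,0.01],0],[1,[0,0,0.01],0],[1,[0,0,0.01],0]]}}

```text
time: 7.65
ee_pos: [423.1, 37.9, 84.2]
ee_rot: [[-0.397, 0.918, -0.001], [0.918, 0.397, 0.0], [0.0, -0.001, -1.0]]
ft_force: [-0.7, 0.0, -3.3]
grip_width: 57.7
grasp_force: 65.9
```

>>> {"fn": "arm_command", "kwargs": {"plan": [[1,[0,0,0],0],[1,[0,0,0],0],[1,[0,0,0],0],[1,[0,0,0],0],[1,[0,0,0],0]]}}

```text
time: 8.28
ee_pos: [423.5, 37.8, 84.6]
ee_rot: [[-0.397, 0.918, 0.0], [0.918, 0.397, -0.0], [-0.0, 0.0, -1.0]]
ft_force: [0.8, -0.5, -3.2]
grip_width: 58.8
grasp_force: 65.9
```

About 3.2 N, so this is the middle one. The right tin is therefore the lightest. I'll set this one back.

>>> {"fn": "arm_command", "kwargs": {"plan": [[1,[0,0,-0.014],0],[1,[0,0,-0.024],0],[1,[0,0,-0.028],0],[1,[0,0,-0.029],0],[1,[0,0,-0.029],0]]}}

```text
time: 8.9
ee_pos: [422.9, 37.7, 57.5]
ee_rot: [[-0.398, 0.917, -0.003], [0.917, 0.398, -0.001], [0.001, -0.003, -1.0]]
ft_force: [-12.5, -0.4, 23.6]
grip_width: 58.3
grasp_force: 68.7
```

>>> {"fn": "arm_command", "kwargs": {"plan": [[-1,[0,0,0],0],[-1,[0,0,0],0],[-1,[0,0,0],0],[-1,[0,0,0.03],0],[-1,[0,0,0.09],0]]}}

```text
time: 9.52
ee_pos: [420.9, 38.0, 143.8]
ee_rot: [[-0.397, 0.918, -0.007], [0.918, 0.397, 0.001], [0.003, -0.006, -1.0]]
ft_force: [1.4, -0.2, -0.2]
grip_width: 84.9
grasp_force: 0.0
```

>>> {"fn": "arm_command", "kwargs": {"plan": [[-1,[0.013,-0.053,0.02],4],[-1,[0.026,-0.106,0.03],8],[-1,[0.039,-0.159,0.03],12],[-1,[0.052,-0.212,0.03],14],[-1,[0.064,-0.264,0.03],14]]}}

```text
time: 10.15
ee_pos: [487.7, -228.0, 175.4]
ee_rot: [[-0.608, 0.794, 0.0], [0.794, 0.608, 0.0], [-0.0, 0.0, -1.0]]
ft_force: [1.2, -0.1, 0.4]
grip_width: 85.3
grasp_force: 0.0
```

>>> {"fn": "arm_command", "kwargs": {"plan": [[-1,[0,0,0],0],[-1,[0,0,-0.02],0],[-1,[0,0,-0.07],0],[-1,[0,0,-0.12],0],[-1,[0,0,-0.12],0]]}}

```text
time: 10.78
ee_pos: [483.7, -222.8, 51.2]
ee_rot: [[-0.608, 0.794, -0.008], [0.794, 0.608, 0.006], [0.01, -0.003, -1.0]]
ft_force: [-0.7, -0.4, 0.0]
grip_width: 85.4
grasp_force: 0.0
```

>>> {"fn": "arm_command", "kwargs": {"plan": [[1,[0,0,0],0],[1,[0,0,0],0],[1,[0,0,0],0],[1,[0,0,0],0],[1,[0,0,0.01],0]]}}

```text
time: 11.4
ee_pos: [487.6, -226.2, 66.5]
ee_rot: [[-0.608, 0.794, 0.0], [0.794, 0.608, -0.0], [-0.0, 0.0, -1.0]]
ft_force: [-0.2, 0.3, -0.9]
grip_width: 58.3
grasp_force: 64.5
```

>>> {"fn": "arm_command", "kwargs": {"plan": [[1,[0,0,0.03],0],[1,[0,0,0.05],0],[1,[0,0,0.05],0],[1,[0,0,0.05],0],[1,[0,0,0.05],0]]}}

```text
time: 12.02
ee_pos: [486.7, -225.6, 114.3]
ee_rot: [[-0.608, 0.794, -0.002], [0.794, 0.608, 0.001], [0.002, -0.001, -1.0]]
ft_force: [-1.1, -0.6, -2.4]
grip_width: 58.1
grasp_force: 64.6
```

>>> {"fn": "arm_command", "kwargs": {"plan": [[1,[0,0,0.03],-5],[1,[0.01,0.01,0.045],-12],[1,[0.04,0.045,0.045],-20],[1,[0.08,0.09,0.045],-29],[1,[0.12,0.135,0.045],-38]]}}

```text
time: 12.65
ee_pos: [608.0, -90.0, 159.6]
ee_rot: [[0.016, 1.0, -0.001], [1.0, -0.016, 0.0], [0.0, -0.001, -1.0]]
ft_force: [1.5, -1.1, -1.3]
grip_width: 58.3
grasp_force: 64.9
```

>>> {"fn": "arm_command", "kwargs": {"plan": [[1,[0.018,0.022,0],0],[1,[0.034,0.042,0],0],[1,[0.034,0.042,0],0],[1,[0.034,0.042,0],0],[1,[0.034,0.042,0],0]]}}

```text
time: 13.28
ee_pos: [640.9, -50.0, 160.2]
ee_rot: [[0.011, 1.0, -0.001], [1.0, -0.011, -0.0], [-0.0, -0.001, -1.0]]
ft_force: [-0.1, 0.4, -1.5]
grip_width: 58.3
grasp_force: 64.9
```

```bash
python3 - <<'E'
from workcell import telemetry, eyes
import cv2, numpy as np
from h import *
fz=[]
for n in ("wrist","top","scene"):
    c=eyes.camera(n); np.savez(n+"2.npz",**c); cv2.imwrite(f"pics/{n}2.png",c["color"])
    o=telemetry.get_obs(); fz.append(o["ft_force"][2])
print(fz,np.array(o["ee_pos"]).round(1),np.array(o["ee_rot"]).round(3)[:,1])
im=np.load("scene2.npz")["color"][150:310,200:400]
cv2.imwrite("pics/both.png",np.vstack([cv2.resize(im,None,fx=3,fy=3,interpolation=2)]))
E
```

```text
[np.float64(-1.1510448469655685), np.float64(-1.1324561751320936), np.float64(-1.6925069336086767)] [641.2 -49.9 160.7] [ 1.    -0.011  0.   ]
```

View pics/both.png

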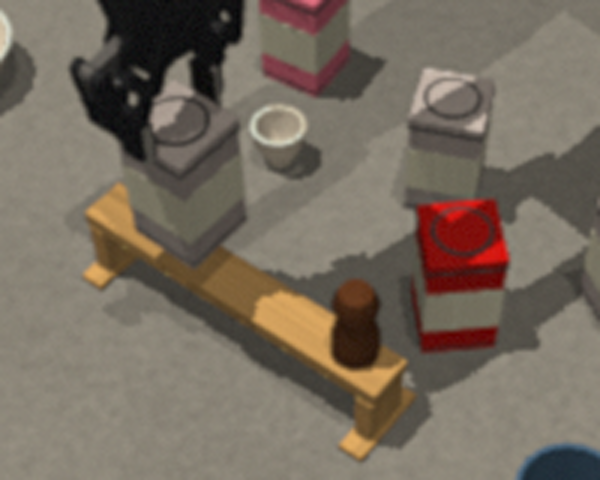

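View pics/wrist2.png

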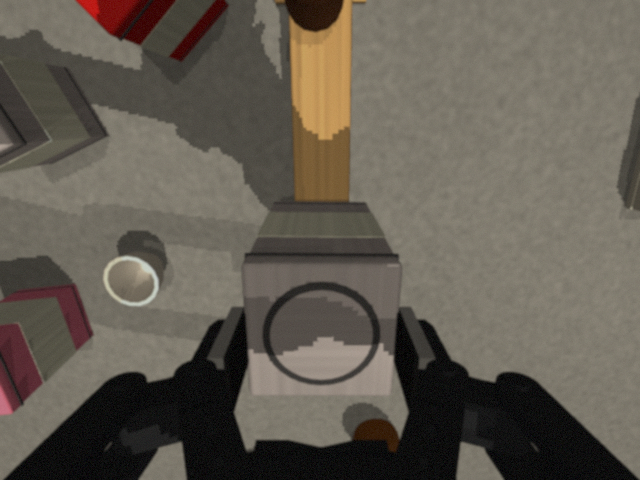

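The close scene view shows the tin hovering over the free stretch, well clear of the mill. In the wrist view the tin's front bottom edge spans x=277–363 (middle 320) and the board at row 200 spans 295–350 (middle 322.5), so it's centred to about 1–2 mm. Weight is about 1.4 N, the lightest. I'll lower it.

>>> {"fn": "arm_command", "kwargs": {"plan": [[1,[0.001,0,-0.01],0],[1,[0.001,0,-0.02],0],[1,[0.001,0,-0.026],0],[1,[0.001,0,-0.03],0],[1,[0.001,0,-0.03],0]]}}

```text
time: 14.05
ee_pos: [642.3, -49.1, 130.1]
ee_rot: [[0.01, 1.0, -0.001], [1.0, -0.01, 0.0], [0.0, -0.001, -1.0]]
ft_force: [0.3, -0.0, -1.4]
grip_width: 58.4
grasp_force: 65.0
```

>>> {"fn": "arm_command", "kwargs": {"plan": [[1,[0,0,-0.001],0],[1,[0,0,-0.002],0],[1,[0,0,-0.003],0],[1,[0,0,-0.003],0],[1,[0,0,-0.003],0]]}}

```text
time: 14.68
ee_pos: [642.9, -49.1, 128.9]
ee_rot: [[0.01, 1.0, 0.001], [1.0, -0.01, -0.0], [-0.0, 0.001, -1.0]]
ft_force: [-3.2, 0.6, 6.6]
grip_width: 58.6
grasp_force: 65.7
```

Contact. I'll ease off 1 mm and release.

>>> {"fn": "arm_command", "kwargs": {"plan": [[1,[0,0,0.001],0],[1,[0,0,0.001],0],[-1,[0,0,0.001],0],[-1,[0,0,0.001],0],[-1,[0,0,0.001],0]]}}

```text
time: 15.3
ee_pos: [642.4, -49.2, 128.3]
ee_rot: [[0.01, 1.0, -0.0], [1.0, -0.01, 0.0], [0.0, -0.0, -1.0]]
ft_force: [-0.3, 0.2, -0.5]
grip_width: 85.4
grasp_force: 0.0
```

>>> {"fn": "arm_command", "kwargs": {"plan": [[-1,[0,0,0.02],0],[-1,[0,0,0.05],0],[-1,[0,0,0.09],0],[-1,[0,0,0.11],0],[-1,[0,0,0.11],0]]}}

```text
time: 15.92
ee_pos: [643.8, -49.4, 241.3]
ee_rot: [[0.01, 1.0, 0.005], [1.0, -0.01, -0.001], [-0.001, 0.005, -1.0]]
ft_force: [-0.1, -0.3, -0.2]
grip_width: 85.5
grasp_force: 0.0
```

```bash
python3 - <<'E'
from workcell import telemetry, eyes
import cv2, numpy as np
o=telemetry.get_obs(); print(np.array(o["ee_pos"]).round(1))
a=eyes.camera("scene")["color"][100:300,200:460]; c=eyes.camera("top"); np.savez("top3.npz",**c)
cv2.imwrite("pics/s3.png",cv2.resize(a,None,fx=3,fy=3,interpolation=2))
from h import *
im=c["color"]; hsv=cv2.cvtColor(im,cv2.COLOR_BGR2HSV)
m=((hsv[...,2]>165)&(hsv[...,1]<60)).astype(np.uint8); m=cv2.morphologyEx(m,cv2.MORPH_CLOSE,np.ones((3,3)))
for k in cv2.findContours(m,0,1)[0]:
    if 200<cv2.contourArea(k)<900:
        r=cv2.minAreaRect(k); print(r, ray(c,r[0],110).round(1))
E
```

```text
[643.8 -49.4 241.3]
((168.79811096191406, 290.243408203125), (45.02783203125, 21.3160400390625), 10.619654655456543) [[396.4 492.5]]
((265.65380859375, 277.76922607421875), (21.35595703125, 21.07860565185547), 33.690067291259766) [[434.3 220.6]]
```

View pics/s3.png

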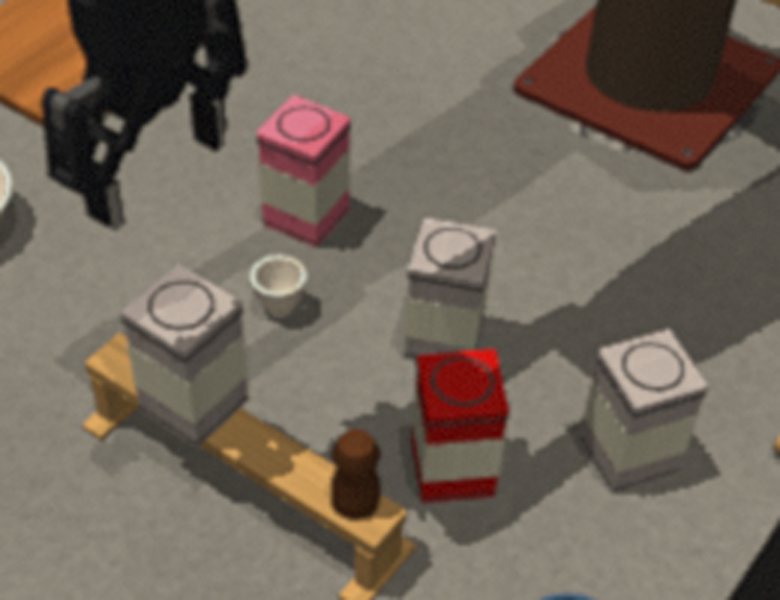

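The image shows the lightest tin upright and released on the ledge at crop (185,350), with the mill and other tins undisturbed. The heaviest is at crop (650,410), and the top view puts it at (434,221). Going for it now.

>>> {"fn": "arm_command", "kwargs": {"plan": [[-1,[-0.034,0.044,0],10],[-1,[-0.068,0.088,0],20],[-1,[-0.102,0.132,0],30],[-1,[-0.136,0.176,0],40],[-1,[-0.17,0.22,0],50]]}}

```text
time: 16.65
ee_pos: [470.0, 171.8, 236.2]
ee_rot: [[-0.763, 0.646, -0.004], [0.646, 0.763, -0.001], [0.002, -0.003, -1.0]]
ft_force: [0.2, 0.4, 0.1]
grip_width: 85.5
grasp_force: 0.0
```

>>> {"fn": "arm_command", "kwargs": {"plan": [[-1,[-0.02,0.025,0],4],[-1,[-0.038,0.05,-0.03],7.7],[-1,[-0.038,0.05,-0.06],7.7],[-1,[-0.038,0.05,-0.06],7.7],[-1,[-0.038,0.05,-0.06],7.7]]}}

```text
time: 17.27
ee_pos: [434.6, 220.6, 178.7]
ee_rot: [[-0.84, 0.543, -0.001], [0.543, 0.84, -0.0], [0.0, -0.001, -1.0]]
ft_force: [-0.7, -0.0, 0.4]
grip_width: 85.5
grasp_force: 0.0
```

>>> {"fn": "arm_command", "kwargs": {"plan": [[-1,[0,0,-0.04],0],[-1,[0,0,-0.09],0],[-1,[0,0,-0.122],0],[-1,[0,0,-0.122],0],[-1,[0,0,-0.122],0]]}}

```text
time: 17.9
ee_pos: [436.3, 221.1, 58.7]
ee_rot: [[-0.839, 0.543, 0.003], [0.543, 0.839, 0.001], [-0.002, 0.002, -1.0]]
ft_force: [0.3, -0.4, 0.2]
grip_width: 85.4
grasp_force: 0.0
```

>>> {"fn": "arm_command", "kwargs": {"plan": [[1,[0,0,0],0],[1,[0,0,0],0],[1,[0,0,0],0],[1,[0,0,0],0],[1,[0,0,0.01],0]]}}

```text
time: 18.52
ee_pos: [433.7, 220.6, 66.6]
ee_rot: [[-0.84, 0.543, -0.001], [0.543, 0.84, -0.0], [0.001, -0.001, -1.0]]
ft_force: [-0.6, -0.3, -5.2]
grip_width: 58.3
grasp_force: 66.8
```

>>> {"fn": "arm_command", "kwargs": {"plan": [[1,[0,0,0.04],0],[1,[0,0,0.08],0],[1,[0,0,0.12],0],[1,[0,0,0.16],0],[1,[0,0,0.185],0]]}}

```text
time: 19.15
ee_pos: [434.6, 221.0, 253.9]
ee_rot: [[-0.84, 0.543, 0.002], [0.543, 0.84, 0.001], [-0.001, 0.002, -1.0]]
ft_force: [-0.0, 0.4, -5.6]
grip_width: 57.9
grasp_force: 67.7
```

>>> {"fn": "arm_command", "kwargs": {"plan": [[1,[0,0,0],0],[1,[0,0,0],0],[1,[0,0,0],0],[1,[0,0,0],0],[1,[0,0,0],0]]}}

```text
time: 19.77
ee_pos: [434.2, 220.8, 251.0]
ee_rot: [[-0.84, 0.543, -0.001], [0.543, 0.84, -0.0], [0.001, -0.001, -1.0]]
ft_force: [0.6, -0.3, -6.0]
grip_width: 58.3
grasp_force: 67.7
```

```bash
python3 - <<'E'
from workcell import telemetry, eyes
import cv2, numpy as np
a=eyes.camera("scene")["color"]; cv2.imwrite("pics/s4.png",a)
o=telemetry.get_obs(); print(o["time"],np.array(o["ee_pos"]).round(1),o["ft_force"],o["grip_width"],o["grasp_force"],np.abs(o["qd"]).max())
E
```

```text
19.825 [434.3 220.8 251.2] [-0.1600315   0.2934607  -5.63561696] 57.99014379033726 67.72774457931519 0.003388228075701784
```

View pics/s4.png

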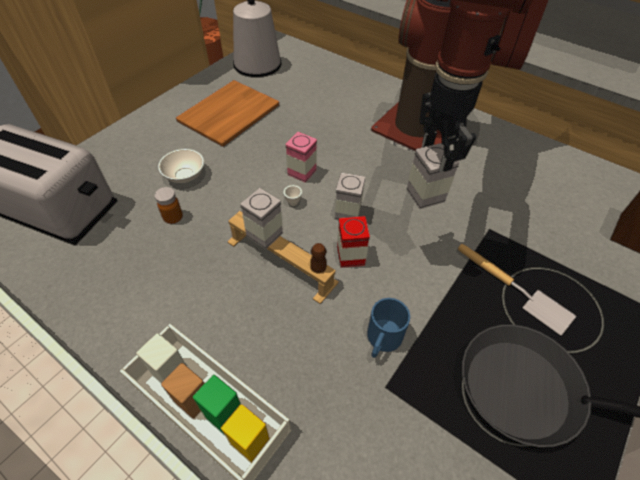

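The heaviest tin is held upright at (432,175), about 19 cm up. The lightest is on the ledge at (262,217), the middle one is on the worktop at (349,195), and nothing else has moved. Handing in.

```bash
python3 -c "
from workcell import ticket; print(ticket.job_done())"
```

```text
the job is handed in; nothing more can be done
None
```

The job is handed in at about 20 s of the 72 s allowed: the lightest tin stands on the ledge, the middle one is on the worktop, and the heaviest is held upright and still about 19 cm up; the hand-in gave no verdict.

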